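# Stow the glide wax bottle and snap its cap on

### The arm

A 6-joint arm with a two-finger parallel gripper is mounted at the origin on the work surface. World frame = base frame: x ahead of the robot, y to its left, z up, the work surface at z = 0. Lengths are in m, angles in rad, forces in N, time in s.
With the tool pointing down it reaches from about 0.3 to 0.825 m from the base axis. Payload 5.4 kg.
Tool frame: the origin (TCP) lies at the very end of the fingers, on their centre line; the grasp point (between the pads) lies 19 mm behind it; z points along the fingers, y is the direction in which the jaws open and shut (so a half turn about z gives the same grasp; the last joint's range is limited). The gripper opens to 92 mm and grips with 3 to 60 N. Pads are 20 mm wide; open, the fingers measure 128 mm over their backs; the gripper's body (75 mm by 189 mm) begins 69 mm behind the grasp point.
Start: joints at [0.941, 0.158, 1.597, -0, 1.386, -0.21], TCP at [0.234, 0.525, 0.215] pointing down, gripper open.
Joint ranges: [-2.91, 2.91], [-0.94, 2.29], [0.18, 2.7], [-1.29, 4.43], [0.17, 2.64], [-3, 3]. Speed limits (rad/s): [2.57, 2.57, 3.14, 3.14, 3.14, 3.14].

### API

Orientations are given as a unit quaternion [w, x, y, z].
In Python, from bench import arm gives the robot as it stands.
- The arm moves only by the shell command python3 -m handwheel 'ROWS' [FORCE]. ROWS is JSON, a list of rows, each a list of 7 numbers: the turn, a rotation vector about the tool's x, y, z in rad, then the shift along the tool's x, y, z in cm, then the opening, from 0 (shut) to 1 (fully open). In form: [[rx, ry, rz, x, y, z, jaw], ...]. A call has 1 to 20 rows; each row is the pose to reach, as a shift and turn from the pose measured when the call began, along the tool's axes at that moment; what a row does not reach only later rows make up. A row lasts 1/8 s, in which the tool goes at most 62.5 mm and 10.7 degrees, less where a joint would pass 70% of its speed; a pose out of reach is approached as far as the arm can. A call with a gripper value outside its range is refused whole. The fingers move at their own pace and stop on an object; FORCE is the grip in N (left out, the last holds). Time passes only in rows, so rows that repeat a pose let the fingers close. It gives the time, the measured TCP pose, the force and the opening at its end, in the units of the state.
- arm.observe(): the state, without advancing time (a new reading comes with each control period).
- arm.snapshot(name): name is "side" or "top"; returns a dict with "pixels" (384x512x3 uint8, red, green, blue), "K" (3x3 intrinsics, pixels), "R" (3x3) and "t" (3): a world point X has camera coordinates R X + t. Camera axes: x right, y down, z forward; pixel columns grow to the right and rows downward; lengths in m; the calibration is good to about 2 mm. A picture is of the moment at which its call begins. There is no depth.
- arm.sign_off(): hands the job in, once; it reports no verdict.
The state is a dict: "time": time; "joints": joint angles; "qvel": joint speeds; "joint_efforts": joint torques, N m; "eef_pos": TCP position; "tcp_rot": TCP orientation; "contact_force": force on the tool from outside, world axes, zero at the start; "ft_torque": the same for the moment, N m; "width": finger opening in m.
Only numpy, scipy, OpenCV 4.12 (cv2) and the standard library are available. Lean on these libraries where they do the work, as an engineer would, in place of code of your own. Each camera call takes 0.05 s, during which the arm holds its last target. There are 200 camera calls.

### The job

Stand the open glide wax bottle upright in the empty cell of the oak caddy and let go of it, then take its red cap and push it straight down onto the bottle's neck: it clicks, and you keep pressing past the click until the cap is fully home. Finish holding that push: the program ends with the gripper still pressing the cap firmly down on the bottle (about 10 N). Leave the two wax tins in their cells, and do not shift the mug, brush and hex key holder.

Things in the scene. Friction and masses are not known exactly. Their poses are not given: they have to be found in the camera images.
- bottle_mid (a point): centre, half-way up, of the loose white glide wax bottle with a yellow band, upright on the bench: 104 mm tall in all, this point on its axis 52 mm above its underside, z up. Round body 40 mm in diameter for the lowest 72 mm, then a shoulder narrowing to a bare steel neck, 18 mm in diameter from 81 mm up, its top tapered to 11 mm. About 180 g
- bottle_top (a point): centre of the top of the bottle's neck, 104 mm above its underside. Round about the neck, 92.5 mm above the underside, sit four sprung brass beads that stand out to 24 mm across: the cap's lip snaps over them
- cap_mid (a point): centre, half-way up, of the loose red snap cap with a black ring, standing mouth down on the bench: a cylinder 34 mm in diameter and 40 mm tall, about 30 g, this point 20 mm above its mouth, z up. Inside the mouth a lip 21 mm in diameter and 4 mm tall, above it a cavity 26 mm in diameter up to 20 mm from the mouth; the upper 20 mm is solid
- caddy: oak caddy, fixed to the bench: a row of three open square cells along its y axis, 60 mm (x) by 168 mm (y) outside; origin under its centre, on the bench, z up. Cells 48 by 48 mm inside, 54 mm apart, centred at y = -54, 0 and +54 mm; floor 6 mm thick, walls 28 mm tall from the bench
- cell_pad: thin cork disc, 38 mm in diameter and 1 mm thick, set in the floor of the empty cell: its origin is the middle of that cell's floor, 6 mm above the bench. The empty cell can be any of the three
- tin_blue_mid (a point): centre of the loose blue wax tin standing in a cell of the caddy, 41 mm in diameter, 44 mm tall, 21 mm above the tin's underside; leave it in its cell
- tin_green_mid (a point): centre of the loose green wax tin standing in another cell, same size; leave it in its cell
- scraper_stand: slotted oak stand with three upright plastic scrapers, fixed, 110 mm (x) by 160 mm (y), 85 mm tall; origin under its centre; not part of the job
- mug: loose tin mug, 76 mm in diameter, 80 mm tall, handle to its +y side; origin at the centre of its underside; leave it
- brush: loose copper bristle brush lying bristles down, 50 mm (x) by 130 mm (y), 40 mm tall; origin at the centre of its underside; leave it
- key_holder: loose zinc block with four hex keys, 40 mm (x) by 90 mm (y), 109 mm tall with the keys; origin at the centre of its underside; leave it
- bottle: the same bottle, origin at the centre of its underside. Cap fully home: its inner roof sits on the neck's top (a hard stop), its mouth 84 mm above this origin, cap_mid 52 mm above bottle_mid
- cap: the same cap, origin at the centre of its mouth. Pushed onto the neck, its lip meets the beads about 11.5 mm above the final height; the push rises to about 10 N (6 to 14 N), drops sharply, and the cap must be pushed on down all the rest of the way to its hard stop
There are look-alikes about, which are no part of the job. There is more than one size of the bottle; the job needs the middle-sized.

How it is judged:
By the outcome, as a careful person would: the job done as asked, in the order asked, and still so for the second after the job is handed in, while the arm keeps its last pose, push and grip.
It also fails if it takes over 54 s, if anything falls off the work surface, if the arm or the gripper's body presses on something with over 40 N, if the wrist force passes 120 N, or if a joint passes its speed limit or range.

## Working session

There is one attempt and no reset: what is moved stays moved. The work goes in short steps, Python scripts to look and compute and a shell command to move; the robot and the scene stay as the last step left them, time stands still between calls to the robot, and variables do not carry over. Pictures are saved under pics/ and viewed, about 8 in all and at most 12, crops included, and the job is handed in when it is done.

```bash
ls; mkdir -p pics; cat > h.py <<'E'
import numpy as np,cv2
from bench import arm
def snap(n,f,save=True):
    s=arm.snapshot(n); cv2.imwrite(f'pics/{f}.png',s['pixels'][:,:,::-1]); np.savez(f'pics/{f}.npz',**{k:np.array(s[k]) for k in('K','R','t','pixels')}); return s
def ray(s,u,v):
    K,R,t=s['K'],s['R'],s['t']; d=R.T@np.linalg.solve(K,[u,v,1.]); return -R.T@t,d
def atz(s,u,v,z):
    c,d=ray(s,u,v); return c+d*(z-c[2])/d[2]
def proj(s,X):
    p=s['K']@(s['R']@np.array(X,float)+s['t']); return p[:2]/p[2]
def tri(obs):
    A=np.zeros((3,3));b=np.zeros(3)
    for s,u,v in obs:
        c,d=ray(s,u,v);d=d/np.linalg.norm(d);P=np.eye(3)-np.outer(d,d);A+=P;b+=P@c
    return np.linalg.solve(A,b)
def load(f): return dict(np.load(f'pics/{f}.npz'))
E
python3 - <<'E'
from h import *
print({k:np.round(v,3) for k,v in arm.observe().items()})
for n in('top','side'):
    s=snap(n,n+'0'); print(n,s['K'],-np.array(s['R']).T@s['t'],s['R'])
a=np.hstack([cv2.imread('pics/top0.png'),cv2.imread('pics/side0.png')])
for n in('top','side'): cv2.imwrite(f'pics/{n}0b.png',cv2.resize(cv2.imread(f'pics/{n}0.png'),(800,600),interpolation=cv2.INTER_CUBIC))
E
```

```text
pics
{'time': np.float64(0.0), 'joints': array([ 0.941,  0.159,  1.598,  0.   ,  1.386, -0.21 ]), 'qvel': array([-0.001, -0.001, -0.002, -0.   ,  0.003,  0.001]), 'joint_efforts': array([ 1.0000e-03, -3.8557e+01, -3.2211e+01,  7.0000e-02,  3.8000e-02,
       -0.0000e+00]), 'eef_pos': array([0.234, 0.525, 0.214]), 'tcp_rot': array([-0.   ,  0.208,  0.978, -0.001]), 'contact_force': array([ 0.701, -0.91 ,  0.252]), 'ft_torque': array([ 0.087, -0.044,  0.003]), 'width': np.float64(0.092)}
top [[482.5114175    0.         251.08864766]
 [  0.         482.5114175  190.15790153]
 [  0.           0.           1.        ]] [0.45095371 0.01187117 1.35061399] [[-0.00488814 -0.99996315 -0.00705721]
 [-0.99629077  0.00547626 -0.08587616]
 [ 0.08591164  0.00661126 -0.99628082]]
side [[390.79435179   0.         250.90312467]
 [  0.         390.79435179 188.63277154]
 [  0.           0.           1.        ]] [ 0.30610939 -0.54607512  0.85990725] [[ 0.89552033 -0.44468258  0.01734182]
 [-0.3400567  -0.70891726 -0.61789786]
 [ 0.28706233  0.54744289 -0.78606711]]
```

View pics/top0b.png

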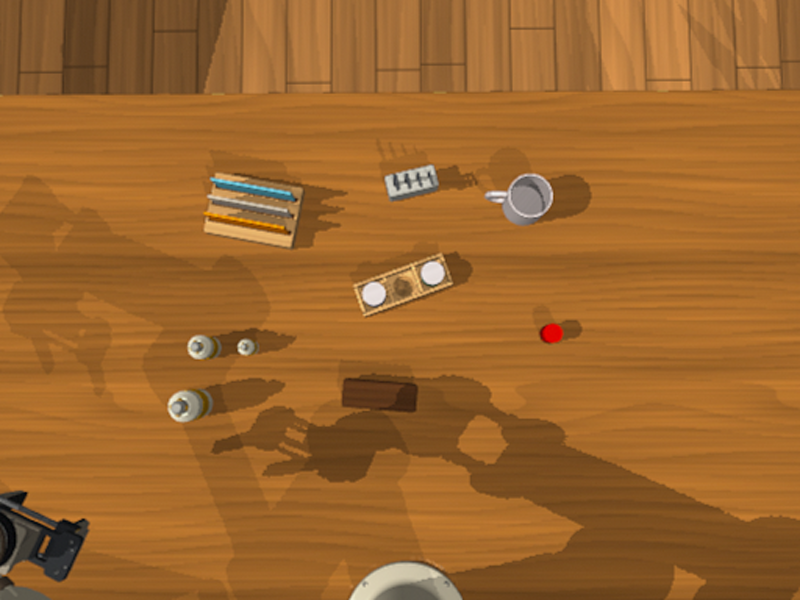

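View pics/side0b.png

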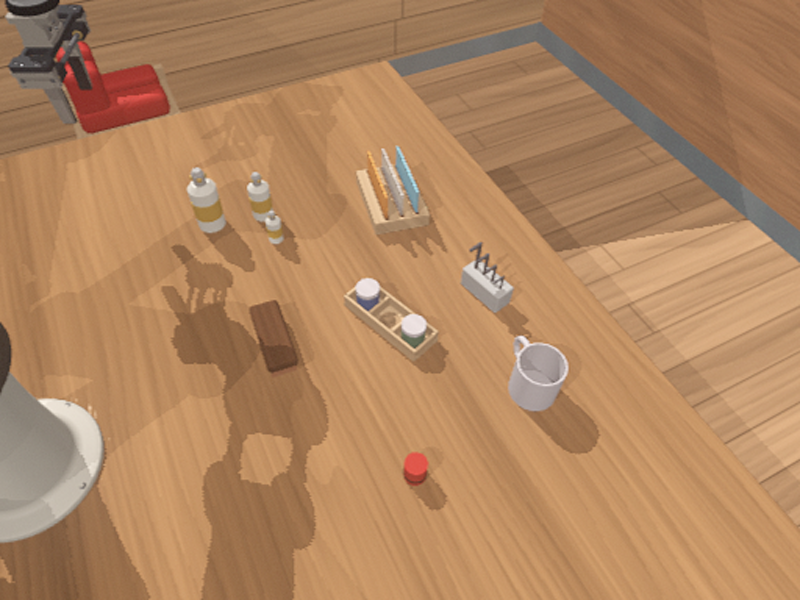

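The top view shows the middle-sized bottle at (200,347), between the big one at (185,405) and the small one at (247,347). The empty cell is the middle one at (403,288), and the cap is at (552,333). Next I'll view enlarged crops.

```bash
python3 - <<'E'
from h import *
c={'top0':[(128,222),(258,182),(353,213)],'side0':[(168,122),(250,203),(266,299)]}
rows=[]
for f in c:
    im=cv2.imread(f'pics/{f}.png'); r=[]
    for u,v in c[f]:
        x0,y0=u-33,v-37; print(f,x0,y0)
        t=cv2.resize(im[y0:y0+74,x0:x0+66],None,fx=4,fy=4,interpolation=cv2.INTER_CUBIC)
        for k in range(0,66,10): cv2.line(t,(4*k,0),(4*k,5),(255,255,255),1)
        for k in range(0,74,10): cv2.line(t,(0,4*k),(5,4*k),(255,255,255),1)
        r.append(t)
    rows.append(np.hstack(r))
cv2.imwrite('pics/m1.png',np.vstack(rows))
E
```

```text
top0 95 185
top0 225 145
top0 320 176
side0 135 85
side0 217 166
side0 233 262
```

View pics/m1.png

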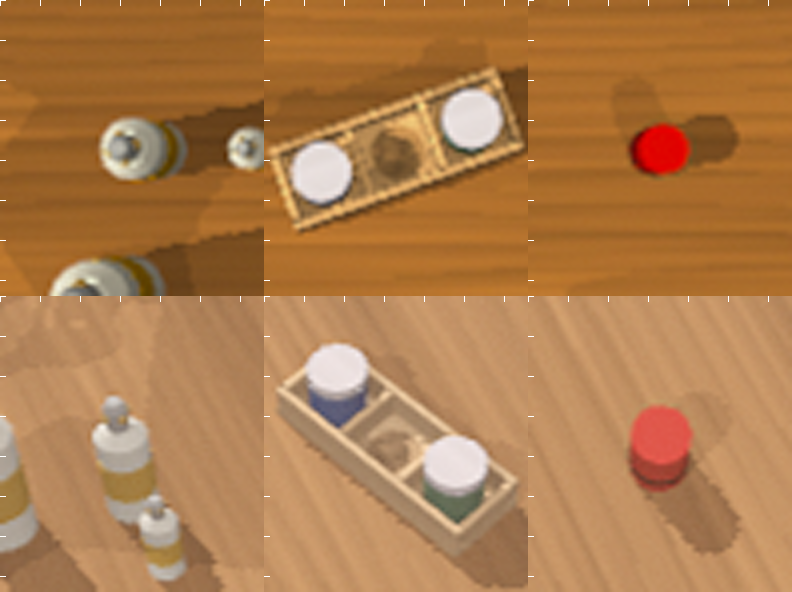

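```bash
python3 - <<'E'
from h import *
T,S=load('top0'),load('side0')
n=lambda o,p:(o[0]+(p[0]+.5)/4-.5,o[1]+(p[1]+.5)/4-.5)
def both(name,z,t,s):
    print(name,atz(T,*t,z).round(4),atz(S,*s,z).round(4),tri([(T,*t),(S,*s)]).round(4))
t=n((95,185),(123,147)); both('btop',.104,t,n((135,85),(114,104)))
both('cap',.04,n((320,176),(132,148)),n((233,262),(133,139)))
both('tinL',.05,n((225,145),(57,172)),n((217,166),(73,73)))
both('tinR',.05,n((225,145),(208,119)),n((217,166),(192,167)))
c=[atz(T,*n((225,145),p),.028) for p in [(230,69),(259,149),(34,230),(6,150)]]
c=np.array(c); print(c.round(4),c.mean(0).round(4))
print(np.linalg.norm(c-np.roll(c,1,0),axis=1)); d=c[0]+c[1]-c[2]-c[3]; print('long axis ang',np.arctan2(d[1],d[0]))
for a in ([.0,.0,0],): pass
print('shoulder',atz(T,*n((95,185),(133,148)),.072).round(4))
# colour centroid for cap
im=T['pixels'].astype(int); m=(im[...,0]>180)&(im[...,1]<40)&(im[...,2]<60); v,u=np.nonzero(m); k=(abs(u-352)<15)&(abs(v-212)<15); print('capred',u[k].mean(),v[k].mean(),atz(T,u[k].mean(),v[k].mean(),.038))
E
```

```text
btop [0.4793 0.3453 0.104 ] [0.4805 0.3484 0.104 ] [0.4795 0.3443 0.1075]
cap [ 0.5013 -0.2544  0.04  ] [ 0.5014 -0.2587  0.04  ] [ 0.5023 -0.2561  0.0332]
tinL [0.5702 0.0535 0.05  ] [0.5706 0.0508 0.05  ] [0.5711 0.0534 0.0467]
tinR [ 0.6057 -0.049   0.05  ] [ 0.6064 -0.0514  0.05  ] [ 0.6068 -0.0494  0.047 ]
[[ 0.643  -0.0655  0.028 ]
 [ 0.5873 -0.0849  0.028 ]
 [ 0.5323  0.0701  0.028 ]
 [ 0.5876  0.0893  0.028 ]] [0.5876 0.0023 0.028 ]
[0.16447738 0.05895363 0.16451782 0.05855481]
long axis ang -1.2285230456595913
shoulder [0.4793 0.3472 0.072 ]
capred 353.3805309734513 212.79646017699116 [ 0.50091503 -0.25689059  0.038     ]
```

```bash
cat >> h.py <<'E'
from scipy.spatial.transform import Rotation as Ro
def to(x,y,z,psi):
    o=arm.observe(); q=np.array(o['tcp_rot']); R0=Ro.from_quat([q[1],q[2],q[3],q[0]])
    p=np.radians(psi); yv=np.array([np.cos(p),np.sin(p),0]); zv=np.array([0,0,-1.]); Rt=Ro.from_matrix(np.c_[np.cross(yv,zv),yv,zv])
    print('rot',(R0.inv()*Rt).as_rotvec().round(3),'shift cm',(R0.inv().apply(np.array([x,y,z])-o['eef_pos'])*100).round(2))
E
python3 - <<'E'
from h import *
T,S=load('top0'),load('side0')
print('big',tri([(T,115,259),(S,127,109)]).round(3),'small',tri([(T,157,220.5),(S,173,137)]).round(3))
to(.4795,.346,.16,115)
to(.4795,.346,.037,115)
E
```

```text
big [0.385 0.361 0.135] small [0.48  0.272 0.066]
rot [-0.001 -0.001 -0.856] shift cm [-29.69  -6.3    5.38]
rot [-0.001 -0.001 -0.856] shift cm [-29.7   -6.28  17.68]
```

```bash
python3 -m handwheel '[[0,0,-0.2,-6,-1.3,0,0.65],[0,0,-0.4,-12,-2.6,0,0.65],[0,0,-0.6,-18,-3.9,1,0.65],[0,0,-0.8,-24,-5.2,2,0.65],[0,0,-0.856,-29.7,-6.3,4,0.65],[0,0,-0.856,-29.7,-6.3,5.4,0.65],[0,0,-0.856,-29.7,-6.3,5.4,0.65],[0,0,-0.856,-29.7,-6.3,5.4,0.65]]' 30
python3 - <<'E'
from h import *
to(.4795,.346,.037,115)
r=[]
for n,f,u,v in (('top','top1',128,222),('side','side1',166,115)):
    s=snap(n,f); print(u-33,v-37); r.append(cv2.resize(s['pixels'][v-37:v+37,u-33:u+33,::-1],None,fx=6,fy=6,interpolation=cv2.INTER_CUBIC))
    print(n,[proj(s,p).round(1) for p in ((.4795,.346,.104),(.4795,.346,0),tuple(arm.observe()['eef_pos']))])
cv2.imwrite('pics/m2.png',np.hstack(r))
E
```

```text
time: 1.1
eef_pos: [0.4785, 0.3471, 0.1601]
tcp_rot: [-0.001, -0.217, 0.976, -0.0]
contact_force: [0.1, 0.4, 1.1]
width: 0.0593
rot [-0.    -0.002  0.001] shift cm [-0.07 -0.14 12.31]
95 185
top [array([125.1, 221.3]), array([135. , 222.1]), array([118.5, 221.1])]
133 78
side [array([163.1, 111.2]), array([168.4, 137.1]), array([159.4,  95.2])]
```

View pics/m2.png

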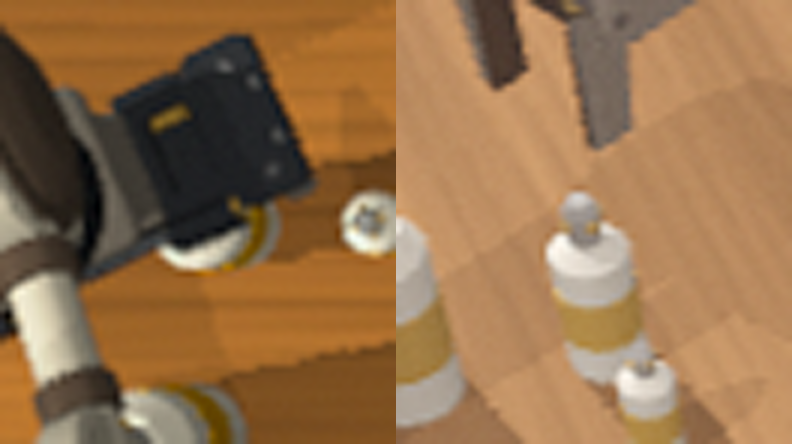

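The side crop shows the bottle's neck top at (578,197), which is native (163.2,110.8). My estimate projects to (163.1,111.2), so they agree and I'll descend.

```bash
python3 -m handwheel '[[0,0,0,-0.1,-0.1,3,0.65],[0,0,0,-0.1,-0.1,6,0.65],[0,0,0,-0.1,-0.1,9,0.65],[0,0,0,-0.1,-0.1,12.2,0.65],[0,0,0,-0.1,-0.1,12.2,0.65],[0,0,0,-0.1,-0.1,12.2,0.65],[0,0,0,-0.1,-0.1,12.2,0.4],[0,0,0,-0.1,-0.1,12.2,0.3],[0,0,0,-0.1,-0.1,12.2,0.3],[0,0,0,-0.1,-0.1,12.2,0.3],[0,0,0,-0.1,-0.1,12.2,0.3]]' 30
python3 -c "
from h import *
o=arm.observe();print(o['eef_pos'],o['width']);to(.5876,.0015,.18,19.5)"
```

```text
time: 2.58
eef_pos: [0.4809, 0.3474, 0.0399]
tcp_rot: [0.001, -0.217, 0.976, 0.0]
contact_force: [-0.5, 0.9, 5.3]
width: 0.0392
[0.48092218 0.34738977 0.03988872] 0.03917534520038634
rot [1.000e-03 2.000e-03 1.668e+00] shift cm [  4.98 -35.85 -14.01]
```

```bash
python3 -m handwheel '[[0,0,0,0,0,-3,0.3],[0,0,0,0,0,-7,0.3],[0,0,0,0,0,-11,0.3],[0,0,0.1,0,-2,-14,0.3],[0,0,0.25,0.5,-5,-14,0.3],[0,0,0.42,1,-9,-14,0.3],[0,0,0.6,1.5,-13,-14,0.3],[0,0,0.78,2,-17,-14,0.3],[0,0,0.96,2.6,-21,-14,0.3],[0,0,1.14,3.2,-25,-14,0.3],[0,0,1.32,3.8,-29,-14,0.3],[0,0,1.5,4.4,-32.5,-14,0.3],[0,0,1.63,4.8,-35,-14,0.3],[0,0,1.668,5,-35.8,-14,0.3],[0,0,1.668,5,-35.8,-14,0.3],[0,0,1.668,5,-35.8,-14,0.3],[0,0,1.668,5,-35.8,-14,0.3]]'
python3 - <<'E'
from h import *
to(.5876,.0015,.09,19.5)
o=arm.observe();e=o['eef_pos'];print(e,o['width'])
C=np.array([.5876,.0015,0])
s=snap('side','side2')
p=proj(s,e);print(p)
b=e-[0,0,.040]; print([proj(s,q).round(1) for q in (b,b+[0,0,.104],C+[0,0,.007])])
u,v=int(p[0]),int(p[1])+20
u0,v0=u-65,v-55;print(u0,v0)
cv2.imwrite('pics/m3.png',cv2.resize(s['pixels'][v0:v0+110,u0:u0+130,::-1],None,fx=5,fy=5,interpolation=cv2.INTER_CUBIC))
E
```

```text
time: 4.7
eef_pos: [0.587, 0.0028, 0.1798]
tcp_rot: [0.0, 0.576, 0.817, 0.001]
contact_force: [-0.7, -0.4, -2.5]
width: 0.0396
rot [ 0.002 -0.     0.002] shift cm [-0.15  0.    8.98]
[0.58696123 0.00280023 0.17984628] 0.03963439482105224
[249.04223616 161.14596934]
[array([248.8, 172.3]), array([249.4, 141.7]), array([248.6, 204.7])]
184 126
```

View pics/m3.png

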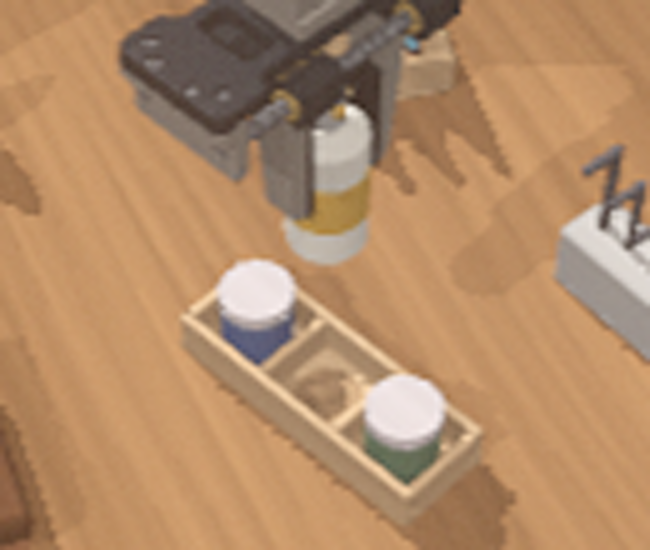

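```bash
python3 -m handwheel '[[0,0,0,-0.1,0,3,0.3],[0,0,0,-0.1,0,6,0.3],[0,0,0,-0.1,0,9,0.3],[0,0,0,-0.1,0,10.5,0.3],[0,0,0,-0.1,0,11.5,0.3],[0,0,0,-0.1,0,12.5,0.3],[0,0,0,-0.1,0,13,0.3],[0,0,0,-0.1,0,13,0.3]]'
python3 - <<'E'
from h import *
o=arm.observe();e=o['eef_pos'];print(e,o['width']);to(.5876,.0015,.047,19.5)
s=snap('side','side3'); u0,v0=184,126
cv2.imwrite('pics/m4.png',cv2.resize(s['pixels'][v0:v0+110,u0:u0+130,::-1],None,fx=5,fy=5,interpolation=cv2.INTER_CUBIC))
E
```

```text
time: 5.75
eef_pos: [0.5876, 0.0018, 0.0499]
tcp_rot: [0.001, 0.576, 0.817, 0.001]
contact_force: [-0.4, 0.3, -1.6]
width: 0.0392
[0.58764687 0.00176938 0.04994264] 0.0392383208448699
rot [ 0.002 -0.     0.002] shift cm [-0.02 -0.01  0.29]
```

View pics/m4.png

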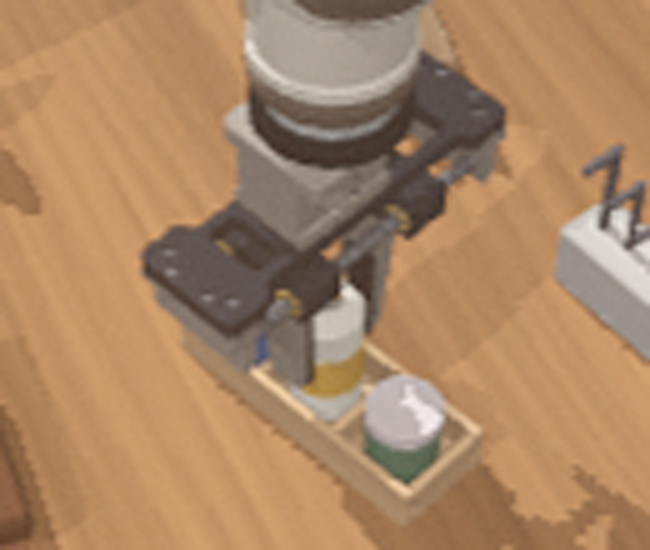

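The bottle is inside the cell with its base near (325,400), and nothing around it has moved. I'll lower it the last few mm.

```bash
python3 -m handwheel '[[0,0,0,0,0,0.2,0.3],[0,0,0,0,0,0.3,0.3],[0,0,0,0,0,0.4,0.3],[0,0,0,0,0,0.4,0.3]]'
```

```text
time: 6.3
eef_pos: [0.5878, 0.0018, 0.0462]
tcp_rot: [0.001, 0.576, 0.817, 0.001]
contact_force: [-0.7, -0.4, -1.6]
width: 0.0395
```

```bash
python3 -m handwheel '[[0,0,0,0,0,0.1,0.3],[0,0,0,0,0,0.1,0.3],[0,0,0,0,0,0.1,0.3]]'; python3 -m handwheel '[[0,0,0,0,0,0.1,0.3],[0,0,0,0,0,0.1,0.3],[0,0,0,0,0,0.1,0.3]]'
```

```text
time: 6.68
eef_pos: [0.5881, 0.0017, 0.0459]
tcp_rot: [0.001, 0.576, 0.817, 0.001]
contact_force: [-2.7, 0.2, 5.9]
width: 0.0393
time: 7.05
eef_pos: [0.5881, 0.0016, 0.0459]
tcp_rot: [0.001, 0.576, 0.817, 0.001]
contact_force: [-3.2, 0.2, 7.3]
width: 0.0391
```

```bash
python3 -m handwheel '[[0,0,0,0,0,0,0.5],[0,0,0,0,0,0,0.65],[0,0,0,0,0,0,0.65],[0,0,0,0,0,0,0.65],[0,0,0,0,0,-3,0.65],[0,0,0,0,0,-6,0.65],[0,0,0,0,0,-10,0.65],[0,0,0,0,0,-10,0.65]]' 60
python3 - <<'E'
from h import *
to(.501,-.2565,.12,19.5)
o=arm.observe();e=o['eef_pos'];print(e,o['width'],o['contact_force'])
E
```

```text
time: 8.05
eef_pos: [0.5906, 0.0011, 0.1499]
tcp_rot: [0.004, 0.576, 0.817, 0.002]
contact_force: [0.7, -0.2, -0.4]
width: 0.0597
rot [0.009 0.004 0.002] shift cm [-21.24 -17.12   2.93]
[0.59059041 0.00112635 0.14991683] 0.05966191249783192 [ 0.67873623 -0.20090355 -0.41360116]
```

```bash
python3 -m handwheel '[[0,0,0,-4,-3.2,0,0.65],[0,0,0,-8,-6.4,0,0.65],[0,0,0,-12,-9.7,0,0.65],[0,0,0,-16,-13,1,0.65],[0.009,0.004,0,-20,-16.2,2,0.65],[0.009,0.004,0,-21.2,-17.1,3,0.65],[0.009,0.004,0,-21.2,-17.1,3,0.65],[0.009,0.004,0,-21.2,-17.1,3,0.65]]' 60
python3 - <<'E'
from h import *
to(.501,-.2565,.008,19.5)
o=arm.observe();e=o['eef_pos'];print(e)
s=snap('side','side4');t=snap('top','top4')
for n,c in(('side',s),('top',t)): print(n,[proj(c,p).round(1) for p in ((.501,-.2565,.04),(.5878,.0017,.110),(.5878,.0017,.006),e)])
a=s['pixels'][160:350,195:325,::-1]; b=t['pixels'][140:240,225:385,::-1]
a=cv2.resize(a,None,fx=3,fy=3,interpolation=cv2.INTER_CUBIC);b=cv2.resize(b,None,fx=2.5,fy=2.5,interpolation=cv2.INTER_CUBIC)
o=np.zeros((570,790,3),np.uint8);o[:,:390]=a;o[:250,390:790]=b;cv2.imwrite('pics/m5.png',o)
E
```

```text
time: 9.05
eef_pos: [0.5014, -0.2546, 0.1191]
tcp_rot: [-0.0, 0.576, 0.818, 0.0]
contact_force: [0.4, 1.2, 0.3]
width: 0.06
rot [-0.    -0.     0.003] shift cm [-0.17 -0.1  11.11]
[ 0.50141116 -0.25463201  0.11914051]
side [array([265.3, 295.6]), array([249.2, 180.3]), array([248.6, 204.8]), array([266.8, 279.1])]
top [array([353.4, 212.7]), array([258.1, 178.6]), array([257.9, 182.7]), array([359. , 211.4])]
```

View pics/m5.png

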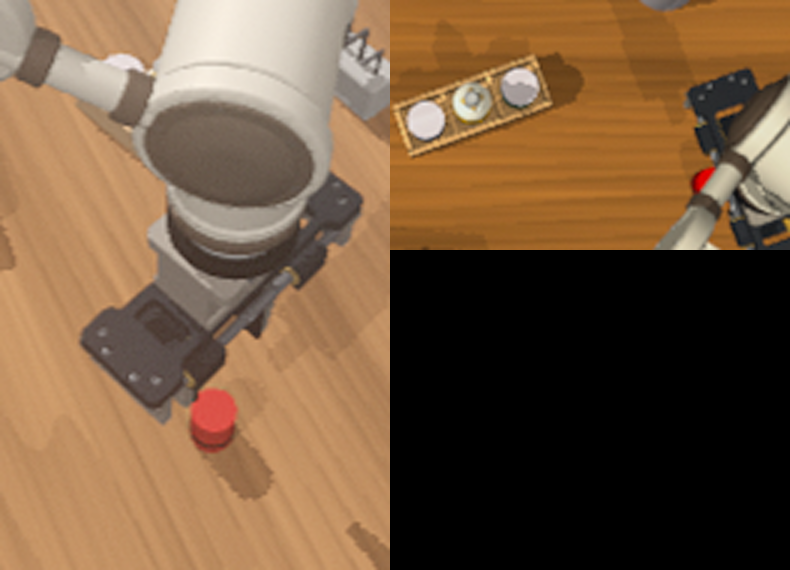

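Top view: the bottle stands in the middle cell with its neck at (472,99), native (258,179.6), as predicted. Side view: the cap top is at (213,411), which also matches. I'll descend on the cap.

```bash
python3 -m handwheel '[[0,0,0,-0.1,-0.1,3,0.65],[0,0,0,-0.1,-0.1,6,0.65],[0,0,0,-0.1,-0.1,9,0.65],[0,0,0,-0.1,-0.1,11,0.65],[0,0,0,-0.1,-0.1,11,0.65],[0,0,0,-0.1,-0.1,11,0.3],[0,0,0,-0.1,-0.1,11,0.2],[0,0,0,-0.1,-0.1,11,0.2],[0,0,0,-0.1,-0.1,11,0.2],[0,0,0,-0.1,-0.1,11,0.2],[0,0,0,-0.1,-0.1,11,0.2]]' 60
python3 -c "
from h import *
o=arm.observe();print(o['eef_pos'],o['width']);to(.588,.0015,.16,19.5)"
```

```text
time: 10.52
eef_pos: [0.5019, -0.2566, 0.0107]
tcp_rot: [0.001, 0.576, 0.818, -0.0]
contact_force: [0.1, 1.2, 5.4]
width: 0.033
[ 0.5018535  -0.25663681  0.01066856] 0.032998647961222545
rot [0.001 0.002 0.004] shift cm [ 21.36  16.84 -14.96]
```

```bash
python3 -m handwheel '[[0,0,0,0,0,-4,0.2],[0,0,0,0,0,-8,0.2],[0,0,0,0,0,-12,0.2],[0,0,0,2,2,-15,0.2],[0,0,0,6,5,-15,0.2],[0,0,0,10,8,-15,0.2],[0,0,0,14,11,-15,0.2],[0,0,0,18,14.2,-15,0.2],[0,0,0,20.5,16,-15,0.2],[0,0,0,21.4,16.8,-15,0.2],[0,0,0,21.4,16.8,-15,0.2],[0,0,0,21.4,16.8,-15,0.2],[0,0,0,21.4,16.8,-15,0.2]]' 60
python3 - <<'E'
from h import *
to(.588,.0015,.125,19.5)
o=arm.observe();e=o['eef_pos'];print(e,o['width'],o['contact_force'])
T=load('top4');print('neck from top4',atz(T,257.8,179.4,.110))
s=snap('side','side5');print([proj(s,p).round(1) for p in (e-[0,0,.0107],e+[0,0,.029],(.588,.0015,.110))])
u0,v0=200,120
cv2.imwrite('pics/m6.png',np.hstack([cv2.resize(s['pixels'][v0:v0+100,u0:u0+100,::-1],None,fx=5,fy=5,interpolation=cv2.INTER_CUBIC)]+[cv2.resize(T['pixels'][160:200,233:283,::-1],(300,240),interpolation=cv2.INTER_CUBIC)]*0))
t4=cv2.resize(T['pixels'][160:200,238:278,::-1],(290,290),interpolation=cv2.INTER_CUBIC)
a=cv2.imread('pics/m6.png');o=np.zeros((500,790,3),np.uint8);o[:,:500]=a;o[:290,500:]=t4;cv2.imwrite('pics/m6.png',o)
E
```

```text
time: 12.15
eef_pos: [0.5873, 0.0006, 0.1604]
tcp_rot: [0.001, 0.576, 0.817, -0.0]
contact_force: [-0.4, 0.7, -0.5]
width: 0.0332
rot [0.001 0.002 0.002] shift cm [0.07 0.09 3.54]
[5.87318192e-01 5.84087815e-04 1.60446894e-01] 0.03316858465085973 [-0.43796331  0.70718437 -0.50668804]
neck from top4 [0.58575646 0.00261515 0.11      ]
[array([249.4, 170.2]), array([249.7, 159. ]), array([249.3, 180.3])]
```

View pics/m6.png

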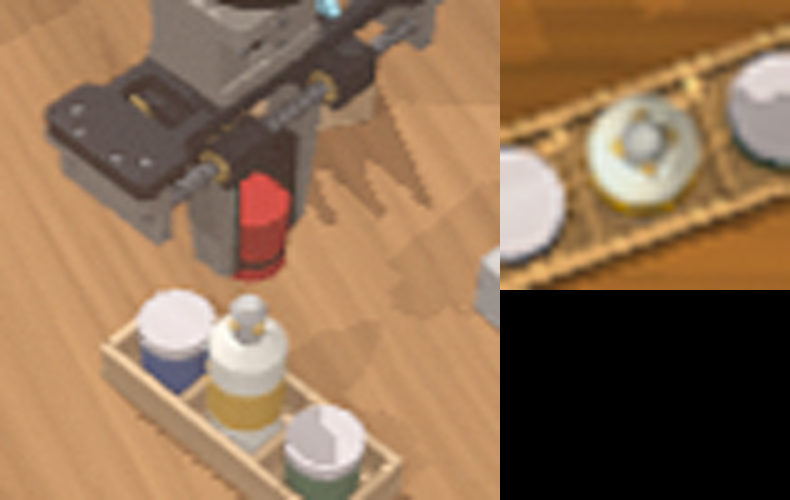

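The side view shows the neck top at (249,302), as predicted. The cap axis is around x=254, so it sits about 2 mm toward -y in the grip. I'll shift +y to compensate and descend.

```bash
python3 -m handwheel '[[0,0,0,0.3,0.1,1,0.2],[0,0,0,0.3,0.1,2.5,0.2],[0,0,0,0.3,0.1,3.5,0.2],[0,0,0,0.3,0.1,4,0.2],[0,0,0,0.3,0.1,4.2,0.2],[0,0,0,0.3,0.1,4.2,0.2]]' 60
python3 - <<'E'
from h import *
o=arm.observe();e=o['eef_pos'];print(e,o['width'],o['contact_force'],o['ft_torque'])
E
```

```text
time: 12.95
eef_pos: [0.5875, 0.0038, 0.1186]
tcp_rot: [0.001, 0.576, 0.817, -0.0]
contact_force: [-1.0, 0.8, 0.7]
width: 0.0328
[0.58753487 0.00379734 0.11862697] 0.03281287600427951 [-0.9815555   0.82020248  0.65545802] [-0.05783705  0.03967151 -0.01987785]
```

```bash
python3 -m handwheel '[[0,0,0,0,0,0.2,0.2],[0,0,0,0,0,0.4,0.2],[0,0,0,0,0,0.4,0.2]]'; python3 -m handwheel '[[0,0,0,0,0,0.2,0.2],[0,0,0,0,0,0.3,0.2],[0,0,0,0,0,0.3,0.2]]'
python3 - <<'E'
from h import *
s=snap('side','side6');u0,v0=205,130
cv2.imwrite('pics/m7.png',cv2.resize(s['pixels'][v0:v0+90,u0:u0+90,::-1],None,fx=6,fy=6,interpolation=cv2.INTER_CUBIC))
E
```

```text
time: 13.32
eef_pos: [0.5874, 0.0038, 0.1144]
tcp_rot: [0.001, 0.576, 0.817, -0.0]
contact_force: [-0.3, -0.1, 0.3]
width: 0.0329
time: 13.7
eef_pos: [0.5877, 0.0038, 0.1117]
tcp_rot: [0.002, 0.576, 0.817, 0.0]
contact_force: [0.2, 0.5, 1.1]
width: 0.0326
```

View pics/m7.png

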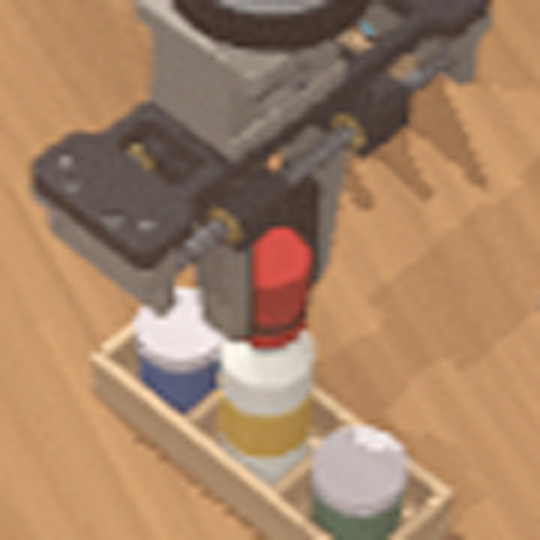

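The cap (centre x≈270) is now lined up over the bottle (centre x≈267), with the neck in its mouth. I'll push down and watch the force.

```bash
for i in 1 2 3; do python3 -m handwheel '[[0,0,0,0,0,0.1,0.2],[0,0,0,0,0,0.2,0.2],[0,0,0,0,0,0.2,0.2]]' | grep -E 'eef|force|width'; done
```

```text
eef_pos: [0.5884, 0.0038, 0.1111]
contact_force: [-2.1, 0.9, 6.6]
width: 0.033
eef_pos: [0.5894, 0.0036, 0.111]
contact_force: [-1.7, 0.5, 10.1]
width: 0.0329
eef_pos: [0.5904, 0.0034, 0.111]
contact_force: [-2.6, 0.2, 8.9]
width: 0.033
```

```bash
python3 -m handwheel '[[0,0,0,0.1,-0.2,0.1,0.2],[0,0,0,0.1,-0.25,0.2,0.2],[0,0,0,0.1,-0.25,0.3,0.2],[0,0,0,0.1,-0.25,0.3,0.2]]' 60; python3 -c "
from h import *
to(.5875,.0035,.0995,19.5)"
```

```text
time: 15.38
eef_pos: [0.5891, 0.0033, 0.1102]
tcp_rot: [0.006, 0.576, 0.818, 0.002]
contact_force: [-1.9, 1.5, 10.9]
width: 0.0331
rot [0.01  0.007 0.003] shift cm [ 0.08 -0.16  1.07]
```

```bash
python3 -m handwheel '[[0.01,0.007,0,0.1,-0.2,0.2,0.2],[0.01,0.007,0,0.1,-0.2,0.3,0.2],[0.01,0.007,0,0.1,-0.2,0.4,0.2],[0.01,0.007,0,0.1,-0.2,0.4,0.2]]' 60; python3 -c "
from h import *
to(.5875,.0035,.0995,19.5)"
```

```text
time: 15.88
eef_pos: [0.5873, 0.0036, 0.1065]
tcp_rot: [0.001, 0.576, 0.818, 0.0]
contact_force: [1.7, 0.4, 3.5]
width: 0.033
rot [0.001 0.001 0.003] shift cm [-0.01  0.01  0.7 ]
```

Force dropped from 10.9 to 3.5 N, so the cap has clicked. I'll keep pushing to the hard stop.

```bash
for i in 1 2 3; do python3 -m handwheel '[[0,0,0,0,0,0.1,0.2],[0,0,0,0,0,0.25,0.2],[0,0,0,0,0,0.25,0.2]]' | grep -E 'eef|rot|force|width'; done
```

```text
eef_pos: [0.5864, 0.0037, 0.103]
tcp_rot: [-0.0, 0.576, 0.818, -0.0]
contact_force: [-1.1, 0.3, -0.8]
width: 0.0329
eef_pos: [0.5868, 0.0036, 0.1007]
tcp_rot: [-0.0, 0.576, 0.818, -0.0]
contact_force: [0.3, -0.2, 0.9]
width: 0.033
eef_pos: [0.5882, 0.0033, 0.1007]
tcp_rot: [0.002, 0.576, 0.818, 0.0]
contact_force: [-0.5, 0.9, 10.9]
width: 0.0325
```

```bash
python3 -m handwheel '[[0,0,0,0.03,-0.05,0.2,0.2],[0,0,0,0.03,-0.1,0.35,0.2],[0,0,0,0.03,-0.1,0.35,0.2],[0,0,0,0.03,-0.1,0.35,0.2]]' 60
python3 - <<'E'
from h import *
s=snap('side','side7');u0,v0=205,130
o=arm.observe();print(o['eef_pos'],o['contact_force'])
e=o['eef_pos'];print([((proj(s,q)-[u0,v0]+.5)*6).round(0) for q in (e+[0,0,.0293],(.5875,.002,.131))])
cv2.imwrite('pics/m8.png',cv2.resize(s['pixels'][v0:v0+90,u0:u0+90,::-1],None,fx=6,fy=6,interpolation=cv2.INTER_CUBIC))
E
```

```text
time: 17.5
eef_pos: [0.5894, 0.0029, 0.1008]
tcp_rot: [0.004, 0.576, 0.818, 0.001]
contact_force: [-3.2, 1.3, 15.3]
width: 0.033
[0.58940443 0.00287441 0.10079183] [-2.35785089  0.02009658 14.76144567]
[array([271., 270.]), array([268., 272.])]
```

View pics/m8.png

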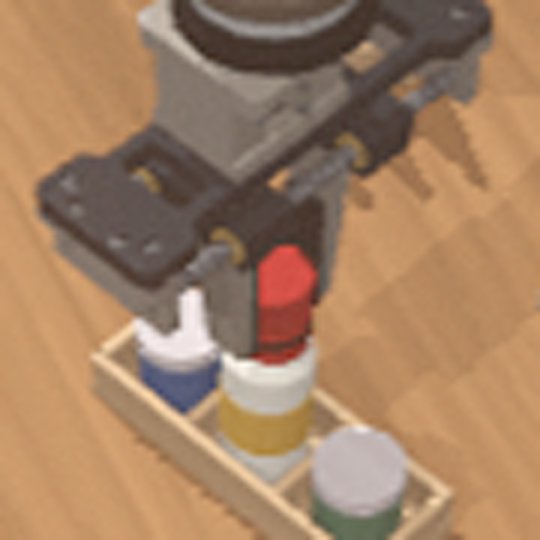

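The cap is down on the shoulder, and the height stays at 0.1008 even at 15 N, so it's at the hard stop. I'll settle to about 10 N.

```bash
python3 -m handwheel '[[0.005,0.003,0,0.05,-0.13,0.24,0.2],[0.005,0.003,0,0.05,-0.13,0.24,0.2],[0.005,0.003,0,0.05,-0.13,0.24,0.2],[0.005,0.003,0,0.05,-0.13,0.24,0.2],[0.005,0.003,0,0.05,-0.13,0.24,0.2],[0.005,0.003,0,0.05,-0.13,0.24,0.2]]' 60
```

```text
time: 18.3
eef_pos: [0.5895, 0.0027, 0.1009]
tcp_rot: [0.003, 0.576, 0.818, 0.001]
contact_force: [-1.8, 1.3, 10.6]
width: 0.033
```

```bash
python3 - <<'E'
from h import *
a=load('top0')['pixels'].astype(int);t=snap('top','top9')
for _ in range(3): arm.snapshot('side')
o=arm.observe();print(o['eef_pos'],o['contact_force'])
b=t['pixels'].astype(int)
for n,(u,v) in dict(mug=(335,127),brush=(243,252),keys=(263,117)).items(): print(n,abs(a-b)[v-20:v+20,u-25:u+25].mean().round(1))
im=np.hstack([x[90:275,215:365,::-1] for x in(a,b)]).astype(np.uint8)
cv2.imwrite('pics/m9.png',cv2.resize(im,None,fx=2.6,fy=2.6,interpolation=cv2.INTER_CUBIC))
E
```

```text
[0.58948464 0.00270188 0.10090236] [-2.03558906  0.85408909 11.70762523]
mug 9.4
brush 84.6
keys 8.5
```

View pics/m9.png

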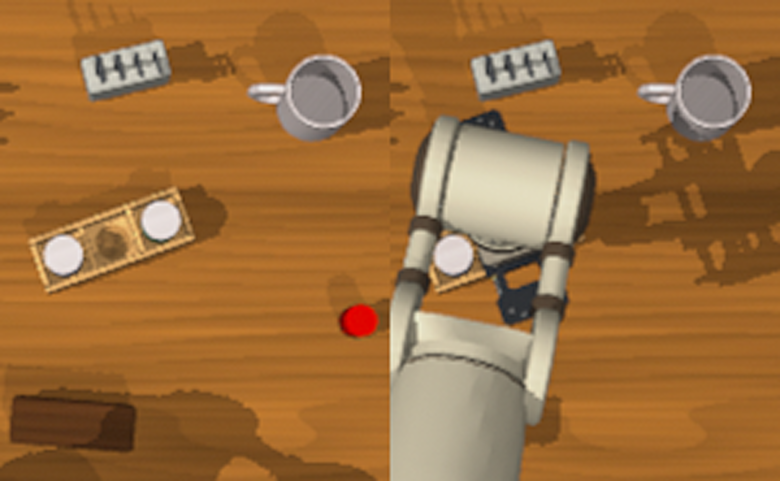

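Mug at (705,95) and key holder at (515,70) haven't moved. The arm hides the brush in this view, but it never came near it. Push is steady at about 11 N, so I'll hand in.

```bash
python3 -c "
from bench import arm
print(arm.sign_off())"
```

```text
the job is handed in; nothing more can be done
None
```

The middle-sized bottle is upright in the caddy's empty middle cell, and its red cap is snapped on and pushed fully home. I released the bottle before fetching the cap, and handed the job in at about 18.5 s with the gripper still pressing the cap.

- **Cap:** it clicked at about 11 N, and the force then fell to nearly zero. It stopped about 10.3 mm below first contact, against the nominal 11.5 mm. The stop height stayed at 0.101 m when I raised the push to 15 N, so I took it as the hard stop.
- **Final push:** two readings gave 10.6 and 11.7 N. There is also a small sideways force of about 2 N, and the tool had drifted about 2 mm in x.
- **Surroundings:** the last side picture shows both tins in their cells. The last top picture shows the mug and hex key holder where they started. In that top view the arm hid the brush, so I couldn't confirm its final position there, but no move came close to it.

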